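Load the sample dryer

TASK

Lay the weighing boat lengthwise and flat in the dryer's aluminium sample tray, then slide the tray by its blue handle along the bench into the bay under the dryer until it is fully home against the back stop, and let go. The guides inside are hidden and are set differently every time: enter to the left, feel for the right-hand guide wall and let the tray run in along it, gently - never force a tray that catches - and leave the blue-capped sample jar where it stands.

Things in the scene. Friction and masses are not known exactly. Their poses are not given: they have to be found in the camera images.
- boat_center (a point): Centre, half-way up (5 mm), of the white plastic weighing boat, 24 mm wide (its x), 91 mm long (its y), 10 mm high; loose, light, contents moulded in. It starts on the bench at the right. Grasp across the 24 mm width.
- tray_center (a point): Centre, half-way up (7 mm), of the low aluminium tray, loose, 0.2 to 0.35 kg, on the bench before the dryer: 120 mm long (its x; +x is the nose that enters the bay), 96 mm wide (y), 14 mm high, walls and floor 4 mm (112 x 88 mm inside). A blue handle reaches out at the -x end to 120 mm from the centre.
- tray_grip (a point): Grip point of the tray's handle, an upright fin 14 mm thick (tray y), 44 mm long (tray x), its top 40 mm and this point 28 mm above the tray's underside, 98 mm behind the tray centre (tray -x); same axes as the tray. When the tray is home this point is 36 mm in front of the dryer's front face.
- dryer: White bench sample dryer, fixed, 136 mm deep (x), 176 wide (y), 60 high; origin at the centre of its underside on the bench; x points inward from mouth to back, y to the left as seen from its mouth. Front face at x = -68 mm. Under the cover is the bay; the tray slides in on the bench. With the tray home its centre is at x = -6 mm, and at y between -23.5 and +23.5 mm.
- bay_mouth (a point): Centre of the mouth in the dryer's front face, on the bench (dryer x = -68 mm, y = 0), same axes as the dryer. The mouth is 164 mm wide and 26 mm high. From here to 62 mm inside the bay is free at the left right up to the cover's left wall (y = +82 mm).
- bay_stop (a point): Middle of the rigid back stop, on the bench (dryer x = +54 mm, y = 0), same axes. Two rigid hidden guide walls parallel to x, 99 mm apart (3 mm play), 20 mm high, are set together anywhere within 22 mm either side of the middle. The right one (-y) runs from dryer x = -40 mm to the stop, its face at y -27.5 to -71.5 mm; the left one begins blunt at x = -6 mm.
- jar_center (a point): Centre (34 mm up) of a sample jar with blue cap, 44 mm across, 69 mm high, loose; a bystander.
Not all that is in view belongs to the job. Leave any purple look-alike of the part that bears boat_center alone.

How it is judged:
By the outcome, as a careful person would: the job done as asked, in the order asked, and still so for the second after the job is handed in, with the robot touching nothing.
It also fails if it takes over 72 s, if anything falls off the work surface, if the arm or the gripper's body presses on something with over 40 N, if the wrist force passes 120 N, or if a joint passes its speed limit or range.

ROBOT

A 6-joint arm with a two-finger parallel gripper is mounted at the origin on a cart in front of the work surface, level with it; the furniture and walls round the work are solid. World frame = base frame: x ahead of the robot, y to its left, z up, the work surface at z = 0. Lengths are in mm, angles in rad, forces in N, time in s.
With the tool pointing down it reaches from about 275 to 750 mm from the base axis. Payload 10.2 kg.
Tool frame: the origin (TCP) lies midway between the tips of the shut fingers; the grasp point (between the pads) lies 19 mm behind it; z points along the fingers, y is the line along which they close (so a half turn about z gives the same grasp; the last joint's range is limited). The gripper opens to 85 mm and grips with 20 to 120 N. Pads are 22 mm wide; open, the fingers measure 114 mm over their backs; the gripper's body (76 mm by 85 mm) begins 54 mm behind the grasp point. The pads swing forward as they close: fully open they stand 13 mm farther back than shut.
Start: joints at [1.115, 0.313, 1.498, -0, 1.331, -0.223], TCP at [121.132, 510.841, 231.294] pointing down, gripper open.
Joint ranges: [-2.94, 2.94], [-0.97, 2.17], [0.19, 2.56], [-1.23, 4.37], [0.02, 3.11], [-2.88, 2.88]. Speed limits (rad/s): [2.39, 2.39, 3.01, 3.14, 3.14, 3.14].

INTERFACE

Orientations are given as a unit quaternion [w, x, y, z].
In Python, from rig import ctrl gives the robot as it stands.
- The arm moves only by the tool send_rows, never from a script. Its argument "targets" is a list of rows, each a list of 7 numbers: the closure, from -1 (fully open) to 1 (shut), so that 0 is half open, then the shift along the tool's x, y, z in m, then the turn, a rotation vector about the tool's x, y, z in rad. In form: [[claw, dx, dy, dz, ax, ay, az], ...]. A call has exactly 10 rows; each row shifts and turns the commanded pose from where the row before left it, along the tool's axes as they then stand; what a row does not reach is not made up. A row lasts 1/8 s, in which the tool goes at most 62.5 mm and 10.7 degrees, less where a joint would pass 70% of its speed; a pose out of reach is approached as far as the arm can. A call with a gripper value outside its range is refused whole. The fingers move at their own pace and stop on an object; "squeeze" is the grip in N (left out, the last holds). Time passes only in rows, so rows that do not move let the fingers close, or fill a call up. It gives the time, the measured TCP pose, the force, the opening and the grip force at its end, in the units of the state.
- ctrl.sense(): the state, without advancing time (a new reading comes with each control period).
- ctrl.capture(name): name is "side" or "top" or "wrist"; returns a dict with "img" (384x512x3 uint8, red, green, blue), "camera_matrix" (3x3 intrinsics, pixels), "k1" (the pictures are not rectified: a ray, as slopes to the right and down, at radius r is drawn at 1 + k1 r^2 times it, then the intrinsics apply), "R" (3x3) and "t" (3): a world point X has camera coordinates R X + t. Camera axes: x right, y down, z forward; pixel columns grow to the right and rows downward; lengths in mm; the calibration is good to about 2 mm. A picture is of the moment at which its call begins. There is no depth.
- ctrl.finish_job(): hands the job in; it is judged then, once.
Trained networks look in a picture, given as the dict that the camera call returned (one of the last four; its "shot" number tells which), for a name from the list of things; names that differ only in an ending like _2 or _b are one class to them, and where a whole thing is asked for, a point or a joint stands for the part that bears it (a point fixed in the world has none). Each returns a list of dicts, best first, with "score" (0 to 1); they miss things now and then, are a little off and sometimes report something else, mostly with a low value. They report only what shows in the picture. A call takes as long as a camera call. They do not tell look-alikes from the thing itself.
- ctrl.boxes_of(query, picture): "extent" ([left, top, width, height] in pixels, round what is visible of it).
- ctrl.landmark_of(query, picture): "point" ([column, row] in pixels: a listed point, or the origin of a listed thing).
The state is a dict: "time_s": time; "joints": joint angles; "dq": joint speeds; "tau": joint torques, N m; "eef_pos": TCP position; "ee_rot": TCP orientation; "force": force on the tool from outside, world axes, zero at the start; "wrist_torque": the same for the moment, N m; "grip_width": opening from 0.0 (shut) to 1.0 (fully open); "grip_force": force on a finger pad.
Only numpy, scipy, OpenCV 4.12 (cv2) and the standard library are available. Lean on these libraries where they do the work, as an engineer would, in place of code of your own. Each camera call takes 0.05 s, during which the arm holds its last target. There are 200 camera calls.

## Working session

There is one attempt and no reset: what is moved stays moved. The work goes in short steps, Python scripts to look and compute and a tool call to move; the robot and the scene stay as the last step left them, time stands still between calls to the robot, and variables do not carry over. Pictures are saved under pics/ and viewed, at most 10 in all, crops included, and the job is handed in when it is done.

Besides the shell and the picture viewer there is one more tool, called after "Call:" by a JSON object that holds its "api" and its "payload". send_rows: Moves the arm, as the interface text tells. Its arguments: {"type":"object","properties":{"targets":{"type":"array"},"squeeze":{"type":"number"}},"required":["targets"]}

```bash
mkdir -p pics; ls; cat > h.py <<'E'
import numpy as np, cv2
from rig import ctrl
from scipy.spatial.transform import Rotation as Rn
def ray(p,px):
    K=np.array(p["camera_matrix"]);k=p["k1"]
    d=np.array([(px[0]-K[0,2])/K[0,0],(px[1]-K[1,2])/K[1,1]]);u=d.copy()
    for _ in range(20): u=d/(1+k*(u@u))
    R=np.array(p["R"]);t=np.array(p["t"]).ravel()
    return -R.T@t, R.T@np.array([u[0],u[1],1])
def onz(p,px,z):
    o,d=ray(p,px); return o+d*(z-o[2])/d[2]
def proj(p,X):
    c=np.array(p["R"])@np.array(X,float)+np.array(p["t"]).ravel()
    u=c[:2]/c[2];u=u*(1+p["k1"]*(u@u));K=np.array(p["camera_matrix"])
    return np.array([K[0,0]*u[0]+K[0,2],K[1,1]*u[1]+K[1,2]])
def save(p,n,crop=None,s=1):
    im=p["img"][:,:,::-1]
    if crop: im=im[crop[1]:crop[3],crop[0]:crop[2]]
    cv2.imwrite("pics/"+n,cv2.resize(im,None,fx=s,fy=s,interpolation=cv2.INTER_CUBIC))
Z=dict(boat_center=5,tray_center=7,tray_grip=28,dryer=0,bay_mouth=0,bay_stop=0,jar_center=34)
E
cat > a.py <<'E'
from h import *
ims=[]
for c in ["top","side"]:
    p=ctrl.capture(c); ims.append(p["img"])
    for n,z in Z.items():
        for d in ctrl.landmark_of(n,p)[:3]:
            print(c,n,round(d["score"],2),np.round(d["point"]),np.round(onz(p,d["point"],z)))
cv2.imwrite("pics/a.png",cv2.resize(np.vstack(ims),(780,1170) if 0 else (450,600))[:,:,::-1])
cv2.imwrite("pics/top0.png",cv2.resize(ims[0],(800,600))[:,:,::-1]);cv2.imwrite("pics/side0.png",cv2.resize(ims[1],(800,600))[:,:,::-1])
s=ctrl.sense();print(s)
E
python3 a.py
```

```text
pics
top boat_center 0.59 [296. 220.] [521. -12.   5.]
top boat_center 0.55 [249. 194.] [583. 108.   5.]
top boat_center 0.54 [334. 248.] [ 452. -110.    5.]
top tray_center 0.95 [178. 224.] [504. 283.   7.]
top tray_center 0.24 [177. 157.] [674. 294.   7.]
top tray_grip 0.94 [176. 264.] [406. 282.  28.]
top dryer 0.6 [182. 154.] [684. 283.   0.]
top bay_mouth 0.69 [179. 181.] [613. 286.   0.]
top jar_center 0.7 [286. 159.] [668.  18.  34.]
side boat_center 0.66 [226. 244.] [460. -99.   5.]
side boat_center 0.53 [249. 222.] [525.  -2.   5.]
side boat_center 0.46 [269. 197.] [595. 125.   5.]
side tray_center 0.82 [234. 172.] [495. 282.   7.]
side tray_grip 0.84 [198. 165.] [380. 299.  28.]
side dryer 0.67 [288. 172.] [678. 288.   0.]
side dryer 0.17 [298. 206.] [675.  79.   0.]
side bay_mouth 0.57 [266. 175.] [601. 266.   0.]
side jar_center 0.86 [301. 209.] [671.  11.  34.]
{'time_s': 0.8, 'joints': array([ 1.11459763e+00,  3.12902082e-01,  1.49769424e+00,  4.08109084e-06,
        1.33101430e+00, -2.23386382e-01]), 'dq': array([ 1.52108489e-04, -7.43930129e-04, -2.30854654e-03,  5.88928597e-04,
       -6.54676030e-05,  1.88963766e-03]), 'tau': array([-1.07332922e-03, -4.12135291e+01, -2.59883183e+01, -2.02731089e-04,
        5.69404510e-04,  9.34305092e-06]), 'eef_pos': array([121.13132783, 510.8396955 , 231.29527964]), 'ee_rot': array([-4.86305939e-06,  1.16143924e-01,  9.93232394e-01, -7.80952320e-06]), 'force': array([ 0.15637873, -0.06202146,  0.70418732]), 'wrist_torque': array([0.01162988, 0.01971522, 0.00191248]), 'grip_force': 0.0, 'grip_width': 0.9977579166677868}
```

View pics/top0.png

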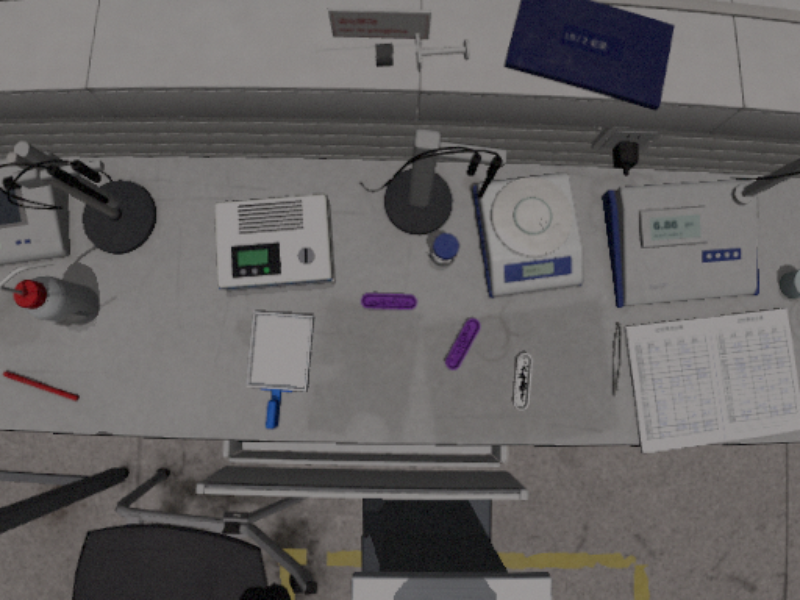

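View pics/side0.png

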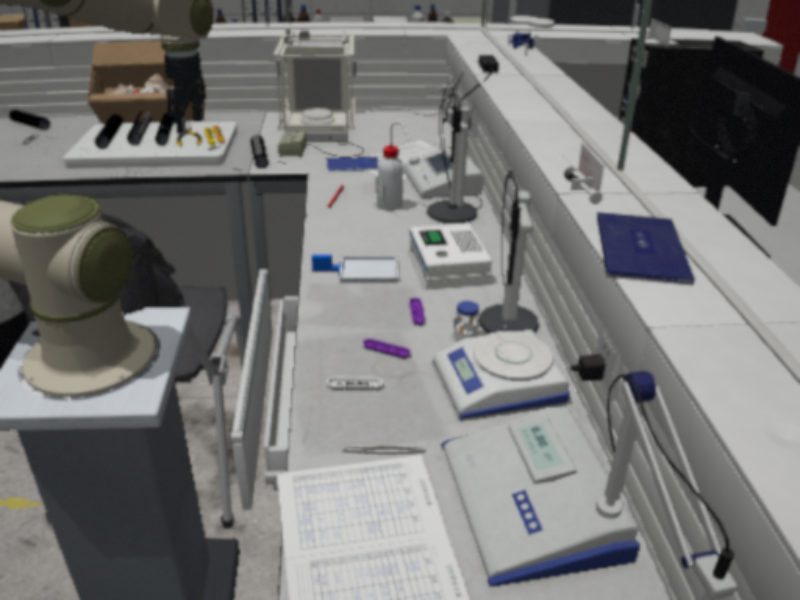

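The white boat is in the top view at (522,380) of 800x600. The two purple ones, at (389,301) and (462,343), are look-alikes. The white one at the right fits the description. The tray is at (281,350) with its blue handle at (272,408), the dryer at (273,242) and the jar at (445,248).

```bash
cat > b.py <<'E'
from h import *
p=ctrl.capture("top"); im=p["img"]; g=im.min(axis=2)
print(np.median(g))
K=1
a=im[192:288,288:384]; b=im[115:290,120:230]
A=cv2.resize(a,(300,300),interpolation=cv2.INTER_CUBIC);B=cv2.resize(b,(377,600),interpolation=cv2.INTER_CUBIC)
C=np.zeros((600,690,3),np.uint8);C[:300,:300]=A;C[:,305:682]=B
cv2.imwrite("pics/crop1.png",C[:,:,::-1])
np.save("top.npy",im)
import pickle;pickle.dump(p,open("top.pkl","wb"))
m=((g>185)*255).astype(np.uint8)
for c in cv2.findContours(m,cv2.RETR_EXTERNAL,cv2.CHAIN_APPROX_NONE)[0]:
    if cv2.contourArea(c)>60:
        r=cv2.minAreaRect(c)
        if r[0][0]<360 and 110<r[0][1]<290:
            q=cv2.boxPoints(r); z=60 if r[0][1]<190 else (10 if r[0][0]>300 else 14)
            print(np.round(r[0]),np.round(q).tolist(),z,np.round([onz(p,x,z)[:2] for x in q]).tolist())
E
python3 b.py
```

```text
107.0
```

View pics/crop1.png

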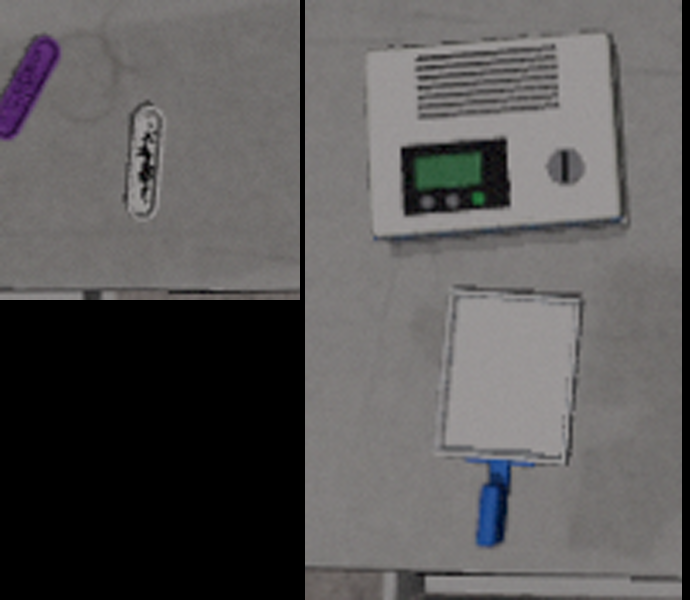

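Confirmed: the white boat is at crop (146,161), with a purple one at its left. Tray corners in the crop are (452,289), (581,294), (567,464), (436,456). Dryer top corners are (367,50), (610,34), (621,222), (375,238).

```bash
cat > c.py <<'E'
from h import *
import pickle;p=pickle.load(open("top.pkl","rb"))
f=lambda u,v:(120+(u-305)/3.427,115+v/3.427)
def show(n,Q,z):
    W=np.array([onz(p,f(*q),z)[:2] for q in Q]); L=[np.linalg.norm(W[i]-W[(i+1)%4]) for i in range(4)]
    x=(W[0]+W[1]-W[2]-W[3]); y=W[0]+W[3]-W[1]-W[2]
    print(n,np.round(W.mean(0)),np.round(L),"yaw",np.arctan2(x[1],x[0]),np.arctan2(-y[0],y[1])); print(np.round(W).tolist())
show("tray",[(452,289),(581,294),(567,464),(436,456)],14)
show("dryer",[(367,50),(610,34),(621,222),(375,238)],60)
b=[onz(p,(288+u/3.125,192+v/3.125),10)[:2] for u,v in [(150,104),(142,217)]];d=b[0]-b[1]
print("boat",np.mean(b,0),np.linalg.norm(d),np.arctan2(d[1],d[0]))
print("handle",[np.round(onz(p,f(*q),40)) for q in [(492,484),(488,545)]])
print("cam",ray(p,(256,192))[0]); s=ctrl.sense();print(s["time_s"]);w=ctrl.capture("wrist")
R=Rn.from_quat(np.roll(s["ee_rot"],-1)).as_matrix();print(R.round(3));print("wristcam in tool",R.T@(ray(w,(256,192))[0]-s["eef_pos"]),(np.array(w["R"])@R).round(2))
E
python3 c.py
```

```text
tray [503. 278.] [ 95. 123.  95. 121.] yaw -0.050015497157586776 -0.027018854657648927
[[564.0, 323.0], [563.0, 228.0], [440.0, 234.0], [443.0, 329.0]]
dryer [670. 288.] [174. 135. 172. 135.] yaw 0.09943356362318859 0.08469192540150978
[[730.0, 381.0], [744.0, 208.0], [610.0, 195.0], [595.0, 367.0]]
boat [ 462.98535854 -109.26212692] 90.29540773142601 -0.07229054803374986
handle [array([426., 282.,  40.]), array([384., 283.,  40.])]
cam [486.33165866  99.19736366 901.85292228]
0.85
[[-0.973  0.231  0.   ]
 [ 0.231  0.973 -0.   ]
 [-0.    -0.    -1.   ]]
wristcam in tool [  84.74707859   -0.38009771 -142.6640329 ] [[ 0.    1.    0.  ]
 [-0.95  0.   -0.33]
 [-0.33 -0.    0.95]]
```

Call:
{"api": "send_rows", "payload": {"targets": [[0, -0.037, -0.04, 0.005, 0, 0, 0], [0, -0.037, -0.04, 0.005, 0, 0, 0], [0, -0.037, -0.04, 0.005, 0, 0, 0], [0, -0.037, -0.04, 0.005, 0, 0, 0], [0, -0.037, -0.04, 0.005, 0, 0, 0], [0, -0.037, -0.04, 0.005, 0, 0, 0], [0, -0.037, -0.04, 0.005, 0, 0, 0], [0, -0.037, -0.04, 0.005, 0, 0, 0], [0, -0.037, -0.04, 0.005, 0, 0, 0], [0, -0.037, -0.04, 0.005, 0, 0, 0]], "squeeze": 30}}

```text
time_s: 2.15
eef_pos: [389.6, 34.5, 181.4]
ee_rot: [0.0, 0.116, 0.993, 0.0]
force: [1.0, 1.1, 0.8]
grip_width: 0.496
grip_force: 0.0
```

Call:
{"api": "send_rows", "payload": {"targets": [[0, -0.027, -0.031, 0.018, 0, 0, 0], [0, -0.027, -0.031, 0.018, 0, 0, 0], [0, -0.027, -0.031, 0.018, 0, 0, 0], [0, -0.025, -0.031, 0.017, 0, 0, 0], [0, 0, 0, 0, 0, 0, -0.08], [0, 0, 0, 0, 0, 0, -0.081], [0, 0, 0, 0, 0, 0, 0], [0, 0, 0, 0, 0, 0, 0], [0, 0, 0, 0, 0, 0, 0], [0, 0, 0, 0, 0, 0, 0]]}}

```text
time_s: 3.4
eef_pos: [463.4, -108.8, 110.3]
ee_rot: [0.0, 0.036, 0.999, -0.0]
force: [-0.4, 0.2, 0.1]
grip_width: 0.497
grip_force: 0.0
```

```bash
cat > w.py <<'E'
from h import *
def W(name,z,save_as=None,thr=None):
    s=ctrl.sense();p=ctrl.capture("wrist");R=Rn.from_quat(np.roll(s["ee_rot"],-1)).as_matrix()
    print("t",s["time_s"],"tcp",s["eef_pos"].round(1),"x",R[:,0].round(3),"y",R[:,1].round(3),"z",R[:,2].round(3),"grip",s["grip_width"],s["grip_force"],"F",s["force"].round(1))
    if save_as: save(p,save_as)
    return s,p,R
E
cat > d.py <<'E'
from w import *
s,p,R=W("",0,"w1.png")
d=ctrl.landmark_of("boat_center",p)
for x in d[:2]: print(x["score"],x["point"],onz(p,x["point"],5))
b=ctrl.boxes_of("boat_center",p);print(b[:1])
m=((p["img"].min(axis=2)>150)*255).astype(np.uint8)
for c in cv2.findContours(m,cv2.RETR_EXTERNAL,cv2.CHAIN_APPROX_NONE)[0]:
    if cv2.contourArea(c)>500: print(cv2.minAreaRect(c))
E
python3 d.py
```

```text
t 3.4 tcp [ 463.4 -108.8  110.3] x [-0.997  0.072 -0.   ] y [ 0.072  0.997 -0.   ] z [ 0. -0. -1.] grip 0.4970321324580202 0.0 F [-0.4  0.2  0.1]
0.74 [252.4, 178.3] [ 461.48422874 -110.77509625    5.        ]
0.71 [380.8, 236.2] [518.70871366  -9.8067525    5.        ]
[{'extent': [346.7, 189.8, 76.8, 93.5], 'score': 0.93}]
((242.7840118408203, 356.8120422363281), (21.19792366027832, 86.58055114746094), 79.69515228271484)
((16.011838912963867, 348.1716003417969), (27.245624542236328, 65.84358978271484), 49.184913635253906)
((216.95864868164062, 299.4965515136719), (38.533103942871094, 74.24266815185547), 4.763641834259033)
((463.5, 285.0), (192.0, 95.0), 90.0)
((257.0, 154.5), (57.0, 20.0), 90.0)
((143.76353454589844, 182.87242126464844), (276.2641296386719, 312.1914978027344), 84.9759292602539)
((311.5382080078125, 56.23745346069336), (127.44036865234375, 46.819000244140625), 13.79948616027832)
((409.1210632324219, 81.39791107177734), (31.411766052246094, 126.47058868408203), 28.07248878479004)
((377.5, 16.0), (32.0, 267.0), 90.0)
```

View pics/w1.png

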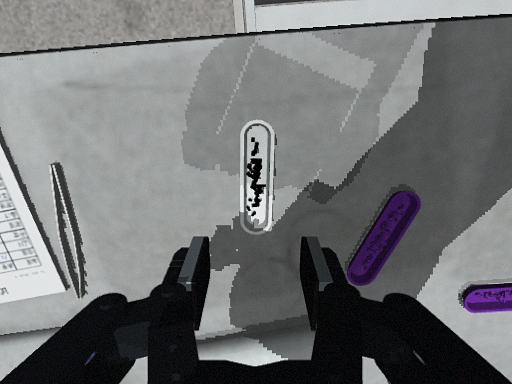

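The boat is centred at about (257,177), lined up between the fingers. The purple look-alikes at (383,237) and (490,297) are clear of them. I'm descending.

Call:
{"api": "send_rows", "payload": {"targets": [[0, 0.001, 0, 0.03, 0, 0, 0], [0, 0, 0, 0.03, 0, 0, 0], [0, 0, 0, 0.025, 0, 0, 0], [0, 0, 0, 0.015, 0, 0, 0], [0, 0, 0, 0.008, 0, 0, 0], [0, 0, 0, 0, 0, 0, 0], [1, 0, 0, 0, 0, 0, 0], [1, 0, 0, 0, 0, 0, 0], [1, 0, 0, 0, 0, 0, 0], [1, 0, 0, 0, 0, 0, 0]], "squeeze": 25}}

```text
time_s: 4.8
eef_pos: [462.9, -109.0, 3.1]
ee_rot: [0.001, 0.036, 0.999, -0.0]
force: [-0.4, 0.7, 7.1]
grip_width: 0.277
grip_force: 24.7
```

Call:
{"api": "send_rows", "payload": {"targets": [[1, 0, 0, -0.01, 0, 0, 0], [1, 0, 0, -0.04, 0, 0, 0], [1, 0, 0, -0.05, 0, 0, 0], [1, -0.001, 0.03, 0, 0, 0, 0], [1, -0.002, 0.05, 0, 0, 0, 0], [1, -0.002, 0.05, 0, 0, 0, 0], [1, -0.002, 0.05, 0, 0, 0, 0], [1, -0.002, 0.05, 0, 0, 0, 0], [1, -0.002, 0.05, 0, 0, 0, 0], [1, -0.001, 0.05, 0, 0, 0, -0.03]]}}

```text
time_s: 6.05
eef_pos: [498.1, 221.2, 103.0]
ee_rot: [0.0, 0.021, 1.0, 0.0]
force: [0.8, -0.1, 0.4]
grip_width: 0.277
grip_force: 24.7
```

Call:
{"api": "send_rows", "payload": {"targets": [[1, 0, 0.04, 0, 0, 0, 0], [1, 0, 0.019, 0, 0, 0, 0], [1, 0, 0, 0, 0, 0, 0], [1, 0, 0, 0, 0, 0, 0], [1, 0, 0, 0, 0, 0, 0], [1, 0, 0, 0, 0, 0, 0], [1, 0, 0, 0, 0, 0, 0], [1, 0, 0, 0, 0, 0, 0], [1, 0, 0, 0, 0, 0, 0], [1, 0, 0, 0, 0, 0, 0]]}}

```text
time_s: 7.3
eef_pos: [500.5, 278.5, 102.3]
ee_rot: [-0.0, 0.021, 1.0, -0.0]
force: [0.7, -0.3, -0.4]
grip_width: 0.271
grip_force: 24.7
```

```bash
cat > e.py <<'E'
from w import *
s,p,R=W("",0,"w2.png")
import pickle;pickle.dump(p,open("w2.pkl","wb"))
for n in ["tray_center","tray_grip","bay_mouth"]:
  for x in ctrl.landmark_of(n,p)[:1]: print(n,x["score"],x["point"],onz(p,x["point"],Z[n]))
E
python3 e.py
```

```text
t 7.3 tcp [500.5 278.5 102.3] x [-0.999  0.042  0.   ] y [ 0.042  0.999 -0.   ] z [-0. -0. -1.] grip 0.27136227202198937 24.74484983259117 F [ 0.7 -0.3 -0.4]
tray_grip 0.55 [262.7, 45.7] [405.59980882 286.82254953  28.        ]
```

View pics/w2.png

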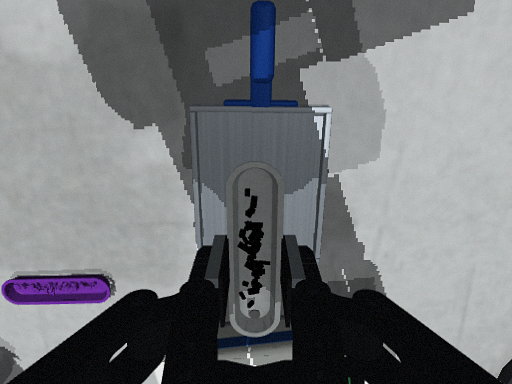

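The boat is held level, centred at about (254,250). The tray's rear rim runs from (191,106) to (331,106), and the handle fin is near column 262.

```bash
cat > f.py <<'E'
from h import *
import pickle;p=pickle.load(open("w2.pkl","rb"))
P=[onz(p,q,14)[:2] for q in [(191,107),(331,107),(195,245),(320,258)]]
print(np.round(P,1).tolist(),"w",np.linalg.norm(P[0]-P[1]))
H=[onz(p,q,40)[:2] for q in [(263,6),(261,75)]];print("fin",np.round(H,1).tolist())
E
python3 f.py
```

```text
[[441.1, 238.1], [444.9, 331.4], [545.0, 230.5], [560.4, 326.6]] w 93.41272740602787
fin [[386.0, 287.4], [421.9, 285.0]]
```

Call:
{"api": "send_rows", "payload": {"targets": [[1, -0.002, 0.002, 0.03, 0, 0, 0], [1, 0, 0, 0.03, 0, 0, 0], [1, 0, 0, 0.018, 0, 0, 0], [1, 0, 0, 0.008, 0, 0, 0], [1, 0, 0, 0.005, 0, 0, 0], [1, 0, 0, 0.0035, 0, 0, 0], [1, 0, 0, 0, 0, 0, 0], [0.2, 0, 0, 0, 0, 0, 0], [0.1, 0, 0, 0, 0, 0, 0], [0.1, 0, 0, 0, 0, 0, 0]]}}

```text
time_s: 8.75
eef_pos: [502.6, 280.4, 7.9]
ee_rot: [0.0, 0.021, 1.0, 0.0]
force: [0.0, -0.0, 0.1]
grip_width: 0.449
grip_force: 0.0
```

Call:
{"api": "send_rows", "payload": {"targets": [[0.1, 0, 0, -0.02, 0, 0, 0], [0.1, 0, 0, -0.04, 0, 0, 0], [0.1, 0, 0, -0.04, 0, 0, 0], [0, 0.03, 0, 0, 0, 0, 0], [0, 0.035, 0, 0, 0, 0, 0], [0, 0.033, 0.001, 0, 0, 0, -0.01], [0, 0, 0, 0, 0, 0, 0], [0, 0, 0, 0, 0, 0, 0], [0, 0, 0, 0, 0, 0, 0], [0, 0, 0, 0, 0, 0, 0]]}}

```text
time_s: 10.0
eef_pos: [405.2, 285.4, 107.7]
ee_rot: [0.0, 0.016, 1.0, 0.0]
force: [-0.1, 0.1, -1.1]
grip_width: 0.5
grip_force: 0.0
```

```bash
cat > g.py <<'E'
from w import *
s,p,R=W("",0,"w3.png")
q=ctrl.capture("top");save(q,"t3.png",(120,115,230,290),3)
a=np.zeros((384,770,3),np.uint8)
a[:,:512]=p["img"];b=cv2.resize(q["img"][115:290,120:230],(241,384),interpolation=cv2.INTER_CUBIC);a[:,520:761]=b
cv2.imwrite("pics/w3t3.png",a[:,:,::-1])
import pickle;pickle.dump((p,q),open("w3.pkl","wb"))
for n in ["tray_grip","tray_center","boat_center"]:
  for x in ctrl.landmark_of(n,p)[:1]: print(n,x["score"],x["point"],onz(p,x["point"],Z[n]+4*(n=="boat_center")))
E
python3 g.py
```

```text
t 10.0 tcp [405.2 285.4 107.7] x [-0.999  0.032 -0.   ] y [0.032 0.999 0.   ] z [ 0.  0. -1.] grip 0.49988177769006836 0.0 F [-0.1  0.1 -1.1]
tray_grip 0.88 [255.8, 190.7] [403.89712981 285.84000609  28.        ]
tray_center 0.56 [251.2, 290.3] [502.06390324 278.97722669   7.        ]
boat_center 0.96 [251.6, 291.4] [501.68975709 279.34833258   9.        ]
```

View pics/w3t3.png

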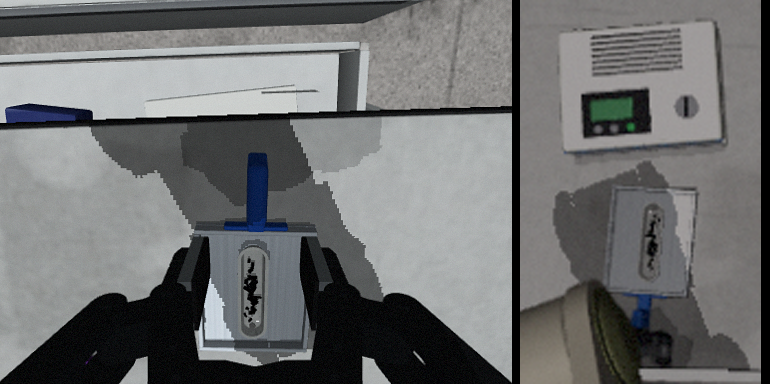

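The boat lies flat and lengthwise in the tray, at (252,291) in the wrist view. The handle fin at (258,185) is between the fingers. Next I grip the fin.

Call:
{"api": "send_rows", "payload": {"targets": [[0, 0.001, 0, 0.03, 0, 0, 0.025], [0, 0, 0, 0.03, 0, 0, 0], [0, 0, 0, 0.025, 0, 0, 0], [0, 0, 0, 0.0135, 0, 0, 0], [0, 0, 0, 0, 0, 0, 0], [1, 0, 0, 0, 0, 0, 0], [1, 0, 0, 0, 0, 0, 0], [1, 0, 0, 0, 0, 0, 0], [1, 0, 0, 0, 0, 0, 0], [1, 0, 0, 0, 0, 0, 0]], "squeeze": 40}}

```text
time_s: 11.5
eef_pos: [404.3, 285.8, 10.2]
ee_rot: [0.001, 0.028, 1.0, 0.0]
force: [-0.9, 0.0, 5.9]
grip_width: 0.16
grip_force: 41.4
```

```bash
cat > i.py <<'E'
from w import *
import pickle
s,p,R=W("",0)
q=pickle.load(open("top.pkl","rb"))
g=cv2.resize(q["img"][115:195,130:220],None,fx=8,fy=8,interpolation=cv2.INTER_CUBIC).min(axis=2)
m=(g>150).astype(np.uint8)*255
c=max(cv2.findContours(m,cv2.RETR_EXTERNAL,cv2.CHAIN_APPROX_NONE)[0],key=cv2.contourArea)
h=cv2.convexHull(c)[:,0]
W_=np.array([onz(q,(130+(u+.5)/8-.5,115+(v+.5)/8-.5),60)[:2] for u,v in h],np.float32)
print(cv2.minAreaRect(W_))
# tray yaw in hand: fin/rim from top now
t=ctrl.capture("top")
save(t,"t4.png",(120,115,230,290),3.4)
for n in ["tray_center","tray_grip"]:
  for x in ctrl.landmark_of(n,p)[:1]: print(n,x["score"],onz(p,x["point"],Z[n]))
E
python3 i.py
```

```text
t 11.5 tcp [404.3 285.8  10.2] x [-0.998  0.057 -0.002] y [0.057 0.998 0.001] z [ 0.002  0.001 -1.   ] grip 0.15984619859957375 41.36708378791809 F [-0.9  0.   5.9]
((716.1744384765625, 241.62631225585938), (40.226139068603516, 3.6832475662231445), 3.0545687675476074)
tray_grip 0.83 [405.14653671 286.50988921  28.        ]
```

```bash
cat > j.py <<'E'
from h import *
import pickle
q=pickle.load(open("top.pkl","rb"))
g=cv2.resize(q["img"][115:195,130:220],None,fx=8,fy=8,interpolation=cv2.INTER_CUBIC).min(axis=2)
print(np.percentile(g,[10,50,70,90]))
for th in [125,130,135,140]:
    m=(g>th).astype(np.uint8)*255
    c=max(cv2.findContours(m,cv2.RETR_EXTERNAL,cv2.CHAIN_APPROX_NONE)[0],key=cv2.contourArea)
    h=cv2.convexHull(c)[:,0]
    W_=np.array([onz(q,(130+(u+.5)/8-.5,115+(v+.5)/8-.5),60)[:2] for u,v in h],np.float32)
    print(th,cv2.minAreaRect(W_))
E
python3 j.py
```

```text
[ 63. 120. 136. 150.]
125 ((672.5993041992188, 291.47247314453125), (134.15965270996094, 174.2411651611328), 5.766116142272949)
130 ((672.1010131835938, 291.0770263671875), (132.558349609375, 173.0378875732422), 5.777799606323242)
135 ((671.9705810546875, 290.9449462890625), (131.82655334472656, 172.0683135986328), 5.729125499725342)
140 ((671.99755859375, 290.7919616699219), (130.9681854248047, 171.132080078125), 5.759463787078857)
```

Call:
{"api": "send_rows", "payload": {"targets": [[1, -0.003, 0.001, 0, 0, 0, -0.03], [1, -0.004, 0.001, 0, 0, 0, -0.03], [1, -0.004, 0.001, 0, 0, 0, -0.03], [1, -0.004, 0.001, 0, 0, 0, -0.03], [1, -0.004, 0.001, 0, 0, 0, -0.029], [1, -0.004, 0.002, 0, 0, 0, 0], [1, 0, 0, 0, 0, 0, 0], [1, 0, 0, 0, 0, 0, 0], [1, 0, 0, 0, 0, 0, 0], [1, 0, 0, 0, 0, 0, 0]]}}

```text
time_s: 12.95
eef_pos: [426.8, 293.1, 10.2]
ee_rot: [0.001, -0.046, 0.999, 0.0]
force: [-2.2, -0.5, 8.8]
grip_width: 0.154
grip_force: 41.6
```

```bash
cat > k.py <<'E'
from w import *
s,p,R=W("",0)
t=ctrl.capture("top")
a=np.zeros((600,790,3),np.uint8)
a[:,:377]=cv2.resize(t["img"][115:290,120:230],(377,600),interpolation=cv2.INTER_CUBIC)
a[:300,385:785]=cv2.resize(p["img"],(400,300))
sd=ctrl.capture("side");a[300:600,385:785]=cv2.resize(sd["img"][120:240,200:360],(400,300))
cv2.imwrite("pics/k.png",a[:,:,::-1])
import pickle;pickle.dump((t,p,sd),open("k.pkl","wb"))
E
python3 k.py
```

```text
t 12.95 tcp [426.8 293.1  10.2] x [-0.996 -0.092 -0.001] y [-0.092  0.996  0.   ] z [ 0.001  0.    -1.   ] grip 0.1542392088547481 41.649649143218994 F [-2.2 -0.5  8.8]
```

View pics/k.png

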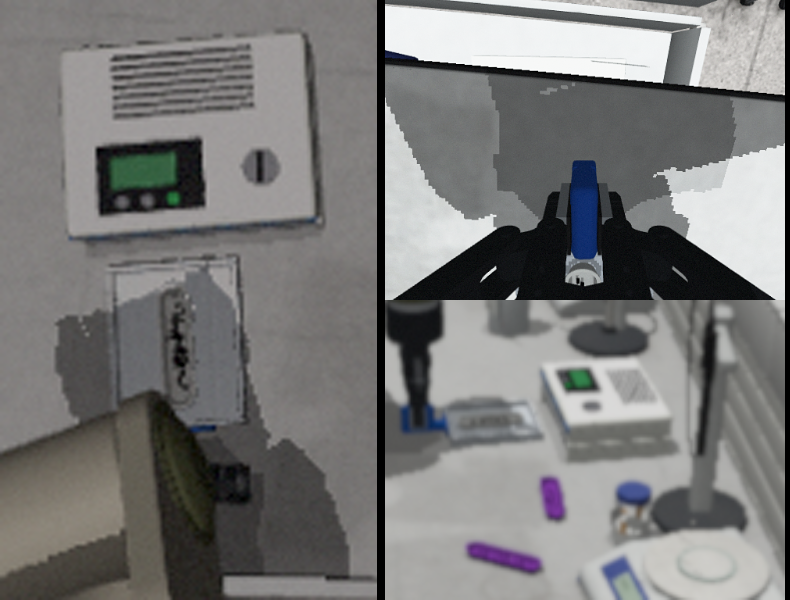

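The tray sits just before the mouth, roughly square to the dryer. In the crop its nose corners are (108,267) and (239,257) and its rear right corner is (244,424). The dryer's front top edge runs from (68,238) to (322,222).

```bash
cat > l.py <<'E'
from h import *
import pickle;t,_,_=pickle.load(open("k.pkl","rb"))
P=np.array([onz(t,(120+u/3.427,115+v/3.427),14)[:2] for u,v in [(108,267),(239,257),(244,424)]])
print(P.round(1)); e=P[0]-P[1];print("yaw",np.arctan2(-e[0],e[1]),"side",np.arctan2(*(P[1]-P[2])[::-1]))
c=(P[0]+P[2])/2; D=np.array([672,290.5]);a=.1;M=np.array([[np.cos(a),np.sin(a)],[-np.sin(a),np.cos(a)]])
print("tray in dryer",M@(c-D)); print((M@(P-D).T).T.round(1))
E
python3 l.py
```

```text
[[579.9 352.2]
 [589.3 256.2]
 [468.3 248. ]]
yaw 0.09693111377016014 side 0.06772453553355305
tray in dryer [-146.20073697   24.31676604]
[[ -85.4   70.6]
 [ -85.7  -25.9]
 [-207.   -22. ]]
```

Call:
{"api": "send_rows", "payload": {"targets": [[1, 0, 0.002, -0.001, 0, 0, -0.008], [1, -0.005, 0.001, 0, 0, 0, 0], [1, -0.006, 0, 0, 0, 0, 0], [1, -0.006, 0, 0, 0, 0, 0], [1, -0.006, 0, 0, 0, 0, 0], [1, -0.006, 0, 0, 0, 0, 0], [1, -0.006, 0, 0, 0, 0, 0], [1, -0.005, 0, 0, 0, 0, 0], [1, 0, 0, 0, 0, 0, 0], [1, 0, 0, 0, 0, 0, 0]]}}

```text
time_s: 14.35
eef_pos: [466.3, 300.0, 10.3]
ee_rot: [0.0, -0.05, 0.999, 0.0]
force: [0.6, 0.1, -0.3]
grip_width: 0.161
grip_force: 40.5
```

```bash
cat > st.py <<'E'
from h import *
s=ctrl.sense();D=np.array([672,290.5]);a=.1;M=np.array([[np.cos(a),np.sin(a)],[-np.sin(a),np.cos(a)]])
R=Rn.from_quat(np.roll(s["ee_rot"],-1)).as_matrix()
print("t",s["time_s"],"grip in dryer",(M@(s["eef_pos"][:2]-D)).round(2),"z",s["eef_pos"][2].round(1),"yaw",np.arctan2(-R[1,0],-R[0,0]).round(4),"F dryer",(M@s["force"][:2]).round(1),s["force"][2].round(1),"T",s["wrist_torque"].round(2))
E
python3 st.py
```

```text
t 14.35 grip in dryer [-203.71   29.98] z 10.3 yaw 0.1002 F dryer [0.6 0.1] -0.3 T [ 0.1  -0.21 -0.01]
```

Call:
{"api": "send_rows", "payload": {"targets": [[1, -0.004, 0, 0, 0, 0, 0], [1, -0.004, 0, 0, 0, 0, 0], [1, -0.004, 0, 0, 0, 0, 0], [1, -0.004, 0, 0, 0, 0, 0], [1, -0.004, 0, 0, 0, 0, 0], [1, -0.004, 0, 0, 0, 0, 0], [1, -0.004, 0, 0, 0, 0, 0], [1, -0.002, 0, 0, 0, 0, 0], [1, 0, 0, 0, 0, 0, 0], [1, 0, 0, 0, 0, 0, 0]]}}

```text
time_s: 15.6
eef_pos: [496.3, 303.0, 10.3]
ee_rot: [0.001, -0.05, 0.999, 0.0]
force: [1.9, -0.0, -0.2]
grip_width: 0.162
grip_force: 40.6
```

```bash
python3 st.py
```

```text
t 15.6 grip in dryer [-173.6    29.99] z 10.3 yaw 0.1002 F dryer [ 1.8 -0.2] -0.2 T [ 0.11 -0.29  0.06]
```

Call:
{"api": "send_rows", "payload": {"targets": [[1, 0, -0.001, 0, 0, 0, 0], [1, 0, -0.001, 0, 0, 0, 0], [1, 0, -0.001, 0, 0, 0, 0], [1, 0, -0.001, 0, 0, 0, 0], [1, 0, -0.001, 0, 0, 0, 0], [1, 0, -0.001, 0, 0, 0, 0], [1, 0, -0.001, 0, 0, 0, 0], [1, 0, -0.001, 0, 0, 0, 0], [1, 0, 0, 0, 0, 0, 0], [1, 0, 0, 0, 0, 0, 0]]}}

```text
time_s: 16.85
eef_pos: [496.7, 294.9, 10.3]
ee_rot: [-0.0, -0.05, 0.999, -0.0]
force: [-0.1, 1.1, 1.6]
grip_width: 0.16
grip_force: 40.8
```

```bash
python3 st.py
```

```text
t 16.85 grip in dryer [-174.01   21.87] z 10.3 yaw 0.1001 F dryer [-0.   1.1] 1.6 T [ 0.11 -0.09  0.08]
```

Call:
{"api": "send_rows", "payload": {"targets": [[1, 0, -0.001, 0, 0, 0, 0], [1, 0, -0.001, 0, 0, 0, 0], [1, 0, -0.001, 0, 0, 0, 0], [1, 0, -0.001, 0, 0, 0, 0], [1, 0, -0.001, 0, 0, 0, 0], [1, 0, -0.001, 0, 0, 0, 0], [1, 0, -0.001, 0, 0, 0, 0], [1, 0, -0.001, 0, 0, 0, 0], [1, 0, 0, 0, 0, 0, 0], [1, 0, 0, 0, 0, 0, 0]]}}

```text
time_s: 18.1
eef_pos: [497.5, 286.9, 10.3]
ee_rot: [-0.0, -0.05, 0.999, -0.0]
force: [0.4, 0.7, 1.9]
grip_width: 0.158
grip_force: 40.9
```

```bash
python3 st.py
```

```text
t 18.1 grip in dryer [-174.     13.87] z 10.3 yaw 0.1002 F dryer [0.4 0.6] 1.9 T [ 0.19 -0.14  0.18]
```

Call:
{"api": "send_rows", "payload": {"targets": [[1, 0, -0.001, 0, 0, 0, 0], [1, 0, -0.001, 0, 0, 0, 0], [1, 0, -0.001, 0, 0, 0, 0], [1, 0, -0.001, 0, 0, 0, 0], [1, 0, -0.001, 0, 0, 0, 0], [1, 0, -0.001, 0, 0, 0, 0], [1, 0, -0.001, 0, 0, 0, 0], [1, 0, -0.001, 0, 0, 0, 0], [1, 0, 0, 0, 0, 0, 0], [1, 0, 0, 0, 0, 0, 0]]}}

```text
time_s: 19.35
eef_pos: [497.7, 279.7, 10.3]
ee_rot: [-0.0, -0.051, 0.999, 0.0]
force: [-3.4, 6.2, 3.4]
grip_width: 0.155
grip_force: 46.8
```

```bash
python3 st.py
```

```text
t 19.35 grip in dryer [-174.49    6.65] z 10.3 yaw 0.1018 F dryer [-2.8  6.5] 3.4 T [1.12 0.37 0.79]
```

Call:
{"api": "send_rows", "payload": {"targets": [[1, 0, 0.001, 0, 0, 0, 0], [1, 0, 0, 0, 0, 0, 0], [1, 0, 0, 0, 0, 0, 0], [1, 0, 0, 0, 0, 0, 0], [1, 0, 0, 0, 0, 0, 0], [1, 0, 0, 0, 0, 0, 0], [1, 0, 0, 0, 0, 0, 0], [1, 0, 0, 0, 0, 0, 0], [1, 0, 0, 0, 0, 0, 0], [1, 0, 0, 0, 0, 0, 0]]}}

```text
time_s: 20.6
eef_pos: [497.8, 280.4, 10.3]
ee_rot: [-0.0, -0.05, 0.999, 0.0]
force: [-3.0, 5.1, 3.6]
grip_width: 0.159
grip_force: 44.8
```

```bash
python3 st.py
```

```text
t 20.6 grip in dryer [-174.3     7.34] z 10.3 yaw 0.101 F dryer [-2.5  5.4] 3.6 T [0.88 0.31 0.77]
```

Call:
{"api": "send_rows", "payload": {"targets": [[1, 0, 0.001, 0, 0, 0, 0], [1, 0, 0.001, 0, 0, 0, 0], [1, 0, 0, 0, 0, 0, 0], [1, 0, 0, 0, 0, 0, 0], [1, 0, 0, 0, 0, 0, 0], [1, 0, 0, 0, 0, 0, 0], [1, 0, 0, 0, 0, 0, 0], [1, 0, 0, 0, 0, 0, 0], [1, 0, 0, 0, 0, 0, 0], [1, 0, 0, 0, 0, 0, 0]]}}

```text
time_s: 21.85
eef_pos: [498.1, 282.1, 10.3]
ee_rot: [0.0, -0.05, 0.999, 0.0]
force: [2.2, 0.6, 1.6]
grip_width: 0.158
grip_force: 41.0
```

```bash
python3 st.py
```

```text
t 21.85 grip in dryer [-173.85    9.  ] z 10.3 yaw 0.1001 F dryer [2.3 0.4] 1.6 T [ 0.21 -0.41  0.28]
```

Call:
{"api": "send_rows", "payload": {"targets": [[1, 0, -0.0005, 0, 0, 0, 0], [1, -0.002, 0, 0, 0, 0, 0], [1, -0.002, 0, 0, 0, 0, 0], [1, -0.002, 0, 0, 0, 0, 0], [1, -0.002, 0, 0, 0, 0, 0], [1, -0.002, 0, 0, 0, 0, 0], [1, -0.002, 0, 0, 0, 0, 0], [1, -0.002, 0, 0, 0, 0, 0], [1, 0, 0, 0, 0, 0, 0], [1, 0, 0, 0, 0, 0, 0]]}}

```text
time_s: 23.1
eef_pos: [510.7, 283.3, 10.3]
ee_rot: [-0.001, -0.05, 0.999, 0.0]
force: [-4.7, 2.3, 6.7]
grip_width: 0.156
grip_force: 41.9
```

```bash
python3 st.py
```

```text
t 23.1 grip in dryer [-161.19    8.95] z 10.3 yaw 0.1006 F dryer [-4.5  2.8] 6.7 T [0.51 0.48 0.37]
```

Call:
{"api": "send_rows", "payload": {"targets": [[1, -0.001, 0, 0, 0, 0, 0], [1, -0.001, 0, 0, 0, 0, 0], [1, -0.001, 0, 0, 0, 0, 0], [1, 0, 0, 0, 0, 0, 0], [1, 0, 0, 0, 0, 0, 0], [1, 0, 0, 0, 0, 0, 0], [1, 0, 0, 0, 0, 0, 0], [1, 0, 0, 0, 0, 0, 0], [1, 0, 0, 0, 0, 0, 0], [1, 0, 0, 0, 0, 0, 0]]}}

```text
time_s: 24.35
eef_pos: [513.5, 283.6, 10.3]
ee_rot: [-0.002, -0.05, 0.999, -0.0]
force: [-5.5, 2.3, 7.0]
grip_width: 0.157
grip_force: 41.9
```

```bash
python3 st.py
```

```text
t 24.35 grip in dryer [-158.37    8.97] z 10.3 yaw 0.1006 F dryer [-5.2  2.8] 7.0 T [0.51 0.58 0.32]
```

Call:
{"api": "send_rows", "payload": {"targets": [[1, -0.001, 0, 0, 0, 0, 0], [1, -0.0015, 0, 0, 0, 0, 0], [1, -0.0015, 0, 0, 0, 0, 0], [1, -0.0015, 0, 0, 0, 0, 0], [1, -0.0015, 0, 0, 0, 0, 0], [1, -0.0015, 0, 0, 0, 0, 0], [1, -0.0015, 0, 0, 0, 0, 0], [1, 0, 0, 0, 0, 0, 0], [1, 0, 0, 0, 0, 0, 0], [1, 0, 0, 0, 0, 0, 0]]}}

```text
time_s: 25.6
eef_pos: [523.5, 284.7, 10.3]
ee_rot: [-0.001, -0.05, 0.999, 0.0]
force: [-5.6, 3.1, 6.4]
grip_width: 0.159
grip_force: 41.9
```

```bash
python3 st.py
```

```text
t 25.6 grip in dryer [-148.31    9.07] z 10.3 yaw 0.1006 F dryer [-5.3  3.6] 6.4 T [0.52 0.57 0.34]
```

Call:
{"api": "send_rows", "payload": {"targets": [[1, -0.002, 0.0005, 0, 0, 0, 0], [1, -0.002, 0, 0, 0, 0, 0], [1, -0.002, 0, 0, 0, 0, 0], [1, -0.002, 0, 0, 0, 0, 0], [1, -0.002, 0, 0, 0, 0, 0], [1, -0.002, 0, 0, 0, 0, 0], [1, -0.002, 0, 0, 0, 0, 0], [1, -0.002, 0, 0, 0, 0, 0], [1, 0, 0, 0, 0, 0, 0], [1, 0, 0, 0, 0, 0, 0]]}}

```text
time_s: 26.85
eef_pos: [539.6, 286.7, 10.3]
ee_rot: [-0.001, -0.05, 0.999, 0.0]
force: [-4.4, 3.0, 5.4]
grip_width: 0.158
grip_force: 41.6
```

```bash
python3 st.py
```

```text
t 26.85 grip in dryer [-132.08    9.45] z 10.3 yaw 0.1003 F dryer [-4.1  3.4] 5.4 T [0.5  0.42 0.16]
```

Call:
{"api": "send_rows", "payload": {"targets": [[1, -0.002, 0.0005, 0, 0, 0, 0], [1, -0.002, 0, 0, 0, 0, 0], [1, -0.002, 0, 0, 0, 0, 0], [1, -0.002, 0, 0, 0, 0, 0], [1, -0.002, 0.0003, 0, 0, 0, 0], [1, -0.002, 0, 0, 0, 0, 0], [1, -0.002, 0, 0, 0, 0, 0], [1, -0.002, 0, 0, 0, 0, 0], [1, -0.002, 0, 0, 0, 0, 0], [1, 0, 0, 0, 0, 0, 0]]}}

```text
time_s: 28.1
eef_pos: [557.8, 289.0, 10.3]
ee_rot: [-0.001, -0.05, 0.999, -0.0]
force: [-3.1, 1.1, 4.6]
grip_width: 0.157
grip_force: 41.3
```

```bash
python3 st.py
```

```text
t 28.1 grip in dryer [-113.77    9.88] z 10.3 yaw 0.0998 F dryer [-3.   1.4] 4.6 T [0.14 0.19 0.05]
```

Nearly there. From here I go in slow steps, feeling for the stop.

Call:
{"api": "send_rows", "payload": {"targets": [[1, -0.001, 0, 0, 0, 0, 0], [1, -0.001, 0, 0, 0, 0, 0], [1, -0.001, 0, 0, 0, 0, 0], [1, -0.001, 0, 0, 0, 0, 0], [1, -0.001, 0, 0, 0, 0, 0], [1, -0.001, 0, 0, 0, 0, 0], [1, -0.001, 0, 0, 0, 0, 0], [1, 0, 0, 0, 0, 0, 0], [1, 0, 0, 0, 0, 0, 0], [1, 0, 0, 0, 0, 0, 0]]}}

```text
time_s: 29.35
eef_pos: [564.6, 289.7, 10.3]
ee_rot: [-0.001, -0.05, 0.999, -0.0]
force: [-3.4, 0.9, 5.6]
grip_width: 0.156
grip_force: 41.4
```

```bash
python3 st.py
```

```text
t 29.35 grip in dryer [-106.92    9.93] z 10.3 yaw 0.0999 F dryer [-3.3  1.3] 5.6 T [0.26 0.28 0.06]
```

Call:
{"api": "send_rows", "payload": {"targets": [[1, -0.001, 0, 0, 0, 0, 0], [1, -0.001, 0, 0, 0, 0, 0], [1, -0.001, 0, 0, 0, 0, 0], [1, -0.001, 0, 0, 0, 0, 0], [1, -0.001, 0, 0, 0, 0, 0], [1, 0, 0, 0, 0, 0, 0], [1, 0, 0, 0, 0, 0, 0], [1, 0, 0, 0, 0, 0, 0], [1, 0, 0, 0, 0, 0, 0], [1, 0, 0, 0, 0, 0, 0]]}}

```text
time_s: 30.6
eef_pos: [567.2, 290.1, 10.3]
ee_rot: [-0.004, -0.05, 0.999, -0.001]
force: [-17.5, -2.3, 14.3]
grip_width: 0.155
grip_force: 42.6
```

```bash
python3 st.py
```

```text
t 30.6 grip in dryer [-104.3    10.02] z 10.3 yaw 0.1005 F dryer [-17.6  -0.5] 14.3 T [-0.29  2.27  0.12]
```

The stop is felt: the grip is at dryer x = -104.3, with -104 expected, and Fx is 17.6 N. I'm letting go.

Call:
{"api": "send_rows", "payload": {"targets": [[0.5, 0, 0, 0, 0, 0, 0], [0.1, 0, 0, 0, 0, 0, 0], [0, 0, 0, 0, 0, 0, 0], [0, 0, 0, 0, 0, 0, 0], [0, 0, 0, -0.01, 0, 0, 0], [0, 0, 0, -0.03, 0, 0, 0], [0, 0, 0, -0.04, 0, 0, 0], [0, 0, 0, -0.04, 0, 0, 0], [0, 0.02, 0, -0.02, 0, 0, 0], [0, 0.03, 0, 0, 0, 0, 0]]}}

```text
time_s: 31.85
eef_pos: [521.2, 285.3, 152.8]
ee_rot: [0.002, -0.05, 0.999, 0.001]
force: [0.3, 0.4, 0.9]
grip_width: 0.504
grip_force: 0.0
```

```bash
python3 st.py; sed -i 's/k.png/m.png/;s/k.pkl/m.pkl/' k.py; cat >> k.py <<'E'
D=np.array([672,290.5]);A=.1;M=np.array([[np.cos(A),np.sin(A)],[-np.sin(A),np.cos(A)]])
for x in ctrl.landmark_of("tray_grip",p)[:1]: print(x["score"],x["point"],M@(onz(p,x["point"],28)[:2]-D))
E
python3 k.py
```

```text
t 31.85 grip in dryer [-150.57    9.83] z 152.8 yaw 0.0998 F dryer [0.3 0.4] 0.9 T [ 0.08 -0.02  0.  ]
t 31.85 tcp [521.2 285.3 152.8] x [-0.995 -0.1   -0.004] y [-0.1    0.995  0.001] z [ 0.004  0.001 -1.   ] grip 0.503916951778655 0.0 F [0.3 0.4 0.9]
0.82 [254.9, 222.8] [-104.66559646    9.87835435]
```

View pics/m.png

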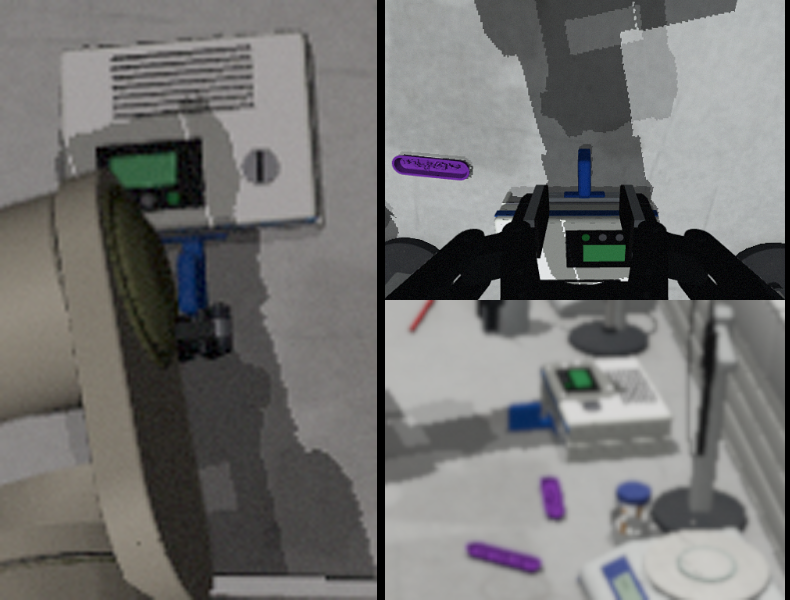

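The tray is home: the handle is at (585,172) in the wrist view, its grip point 36.7 mm in front of the face against the 36 mm given. The jar stands untouched at (632,512), and the robot is clear.

```bash
python3 -c "
from rig import ctrl
print(ctrl.finish_job())"
```

```text
the job is handed in; nothing more can be done
None
```

The job is handed in at about 32 s: the boat was laid flat and lengthwise in the tray, the tray was slid in along the right-hand guide until the stop was felt, the handle was released with the arm clear, and the jar was left untouched.

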